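Refit the return spring of a desk paper punch

ROBOT

A 7-joint arm with a two-finger parallel gripper is mounted at the origin on the work surface. World frame = base frame: x ahead of the robot, y to its left, z up, the work surface at z = 0. Lengths are in mm, angles in rad, forces in N, time in s.
With the tool pointing down it reaches from about 425 to 1025 mm from the base axis. Payload 3.6 kg.
Tool frame: the origin (TCP) lies between the finger pads; the fingertips stand 17 mm ahead of it and the grasp point (between the pads) lies 2 mm behind it (arm.tip_reach is the distance from the TCP to the fingertips, in mm); y points along the fingers, x is the direction in which the jaws open and shut, and the axes are right-handed (so a half turn about y gives the same grasp; the last joint's range is limited). The gripper opens to 85 mm and grips with 20 to 120 N. Pads are 22 mm wide; open, the fingers measure 114 mm over their backs; the gripper's body (76 mm by 85 mm) begins 54 mm behind the grasp point. The pads swing forward as they close: fully open they stand 13 mm farther back than shut.
Start: joints at [-1.343, 0.591, 0.048, 1.609, -0.033, 0.943, -0.034], TCP at [229.294, 687.789, 248.302] pointing down, gripper open.
Joint ranges: [-2.69, 2.69], [-0.47, 2.24], [-1.27, 1.36], [0.19, 2.51], [-1.53, 4.68], [0.08, 2.07], [-3.09, 3.09]. Speed limits (rad/s): [2.57, 2.57, 3.14, 3.14, 3.14, 3.14, 3.14].

INTERFACE

Orientations are given as a unit quaternion [w, x, y, z].
In Python, from workcell import readout, eyes, arm, search_frame, masks_of, pinpoint gives the robot as it stands.
- The arm moves only by the tool play_rows, never from a script. Its argument "steps" is a list that holds one entry, the list of rows, each a list of 7 numbers: the shift along the tool's x, y, z in m, then the turn, a rotation vector about the tool's x, y, z in units of 5 degrees (1.0 is 5 degrees), then the closure, from 0 (fully open) to 1 (shut). A call has 1 to 10 rows; each row shifts and turns the pose as measured when the row begins, along the tool's axes as they then stand; what a row does not reach is not made up. A row lasts 1/8 s, in which the tool goes at most 62.5 mm and 10.7 degrees, less where a joint would pass 70% of its speed; a pose out of reach is approached as far as the arm can. A call is refused whole if a number of a shift passes 0.0625 or a number of a turn 1, either way. A call with a gripper value outside its range is refused whole. The fingers move at their own pace and stop on an object; the grip force is fixed at half the most. Time passes only in rows, so rows that do not move let the fingers close. It gives the time, the measured TCP pose, the force and the opening at its end, in the units of the state.
- readout.sense(): the state, without advancing time (a new reading comes with each control period).
- eyes.grab_frame(name): name is "scene" or "top" or "wrist"; returns the picture (420x560x3 uint8, red, green, blue); there is no depth.
- eyes.calibration(name): a dict with "mtx" (3x3 intrinsics, pixels), "xyz" and "orientation" of the camera in the world. Camera axes: x right, y up, looking along -z (the intrinsics and any distortion apply to the point x, -y, -z); pixel columns grow to the right and rows downward; lengths in mm; the calibration is good to about 2 mm. The wrist camera is an equidistant fisheye: a pixel r from the principal point sees the ray r / f radians off the axis. A picture is of the moment at which its call begins: read the wrist's pose just before it. calibration takes no time and is no camera call; for the wrist camera it gives the pose at the moment of the call.
- arm.hand_in(): hands the job in, once; it reports no verdict.
Trained networks look in the newest picture that a camera, given by its name, has taken for a name from the list of things; names that differ only in an ending like _2 or _b are one class to them, and where a whole thing is asked for, a point or a joint stands for the part that bears it (a point fixed in the world has none). Each returns a list of dicts, best first, with "confidence" (0 to 1); they miss things now and then, are a little off and sometimes report something else, mostly with a low value. They report only what shows in the picture. A call takes as long as a camera call. They do not tell look-alikes from the thing itself.
- search_frame(camera, target): "position" ([x, y, z] in mm, in world coordinates, good to about 4 mm: the middle of the surface that is visible of it).
- masks_of(camera, target): "region" (420x560 bool, what is visible of it).
- pinpoint(camera, target): "position" ([x, y, z] in mm, in world coordinates, good to about 4 mm: a listed point, or the origin of a listed thing).
The state is a dict: "time_s": time; "joints": joint angles; "qd": joint speeds; "effort": joint torques, N m; "ee_pos": TCP position; "tcp_rot": TCP orientation; "wrist_force": force on the tool from outside, world axes, zero at the start; "moment": the same for the moment, N m; "grip_width": finger opening in mm.
Only numpy, scipy, OpenCV 4.12 (cv2) and the standard library are available. Lean on these libraries where they do the work, as an engineer would, in place of code of your own. Each camera call takes 0.05 s, during which the arm holds its last target.

TASK

The paper punch lies on its side with the cover off and its return spring waits on the white rest. Drop the spring's hook down through the slot in the punch's anchor bracket, then stretch the spring and put its eye over the headed post on the lever crank, so that the let-go spring stays stretched between the two. Feel for the slot gently, do not force or overstretch the spring, and leave the mug, tape roll and screwdriver where they are.

Things in the scene. Friction and masses are not known exactly. Their poses are not given: they have to be found in the camera images.
- punch: Paper punch, fixed, on its side: grey steel pan 250 x 110 mm, rim 26 mm high, floor 8 mm above the desk; its lever (39 mm high, rubber grip) sticks out on its -y side, to 147 mm from the centre line. Origin: centre of its underside, on the desk; z up; x runs along the pan from the anchor bracket (-x end) to the post (+x end). The fitted spring lies along x at y = 0.
- slot_from (a point): BACK END of the anchor bracket's adjustment, never the slot itself. Bracket: steel bridge 50 (x) by 44 mm (y), top 4 mm thick, upper face at this point, 42 mm above the desk, free below. One slot through it, 13 mm long in the punch's x, 10 mm wide in y. Its centre lies 3 to 27 mm from this point towards +x (y exact), unmeasured: look or feel. Clamped: holds over 60 N.
- post (a point): The steel post on the lever crank, 172 mm from slot_from along the punch's +x. This point is on its axis, 50 mm above the desk, where the eye's wire centre lies when seated. Shoulder 20 mm in diameter with its top 4 mm below this point, neck 7 mm in diameter, head 11 mm in diameter whose top is 6 mm above this point. Axes as the punch's, z up.
- spring: Loose steel tension spring, about 80 g. Origin: centre of the flat-sided dark end block to grip, on the spring's axis: 30 mm long (x), 12 wide (y), 18 tall (z). x points from hook end to eye end; z up as it lies on the rest, the hook pointing to -z. Coil 14 mm in diameter, from x = -15 to -75 mm. On the rest its axis is 40 mm above the desk; fitted, 50 mm.
- eye (a point): Centre of the eye, a flat horizontal ring at the spring's +x end, 38 mm from the origin, on the spring's axis; 16 mm inside diameter, wire 4 mm thick (so its underside is 2 mm below the axis).
- hook_tip (a point): Foot of the hook at the spring's -x end, at the middle of its length. Wire 4 mm thick, going straight down from the axis at x = -88 mm, toe bent to +x: the foot spans x = -90 to -81 mm, underside 28 mm below the axis. Unstretched, this point is at x = -85.5, z = -26 mm in the spring's frame.
- hook_end (a joint): Stretch of the spring in m: 0 unstretched, grows as hook and eye are drawn apart. It takes 2.4 N to begin and 0.24 N more for each mm; more than 48 mm ruins it. Fitted, it is 9 to 36 mm according to where the bracket is clamped.
- rest: White plastic spring rest, fixed, 160 x 50 mm, with two risers that carry the coil and the eye; the end block stands free between them. Origin: under the spring's end block, on the desk; x along the spring as the spring's x.
- mug: White mug, 80 mm across, 85 mm high, loose; origin at the centre of its underside. Leave alone.
- tape: Roll of clear tape lying flat, 70 mm across, 20 mm high, loose; origin at the centre of its underside. Leave alone.
- driver: Screwdriver with black handle lying on the desk, loose; handle to its -x. Leave alone.
Things that resemble listed ones, but are neither listed nor needed, are in the scene too. There is more than one size of the spring; the one meant has the size given above.

How it is judged (in metres and radians):
On the way, in this order (a step that is already met when the one before it is completed fails the run):
1. the hook is down through the slot of the anchor bracket, the eye not yet on the post (z of hook_tip in the frame of punch below 0.035 m and x of hook_tip in the frame of punch between -0.105 and -0.062 m and y of hook_tip in the frame of punch between -0.008 and 0.008 m and not (horizontal distance between eye and post below 0.007 m and z of eye in the frame of post between -0.006 and 0.003 m and value of joint hook_end above 0.006 m)), for 0.1 s.
2. the spring is stretched and its eye is down over the post (z of hook_tip in the frame of punch below 0.035 m and x of hook_tip in the frame of punch between -0.105 and -0.062 m and y of hook_tip in the frame of punch between -0.008 and 0.008 m and horizontal distance between eye and post below 0.007 m and z of eye in the frame of post between -0.006 and 0.003 m and value of joint hook_end above 0.006 m), for 0.2 s.
At the end, for the whole second after the job is handed in: Hook foot through the slot, over 7 mm below the bracket's upper face; eye round the post under its head (centre within 7 mm of the post's axis, 6 mm below to 3 mm above the post point); spring stretched by more than 6 mm, let go and at rest (all of step 2 and linear speed of spring below 0.02 m/s); the robot touches nothing.
It fails at once if the spring presses or pulls on the punch with more than 30 N in all (pulls at both ends added) (contact force between spring and punch above 30 N).
It fails at once if the spring is stretched by more than 48 mm (value of joint hook_end above 0.048 m).
It fails at once if the mug is moved by more than 30 mm (distance of mug from where it was at the start of the episode above 0.03 m).
It fails at once if the tape roll is moved by more than 30 mm (distance of tape from where it was at the start of the episode above 0.03 m).
It fails at once if the screwdriver is moved by more than 30 mm (distance of driver from where it was at the start of the episode above 0.03 m).
It also fails if it takes over 58 s, if anything falls off the work surface, if the arm or the gripper's body presses on something with over 40 N, if the wrist force passes 120 N, or if a joint passes its speed limit or range.

## Working session

There is one attempt and no reset: what is moved stays moved. The work goes in short steps, Python scripts to look and compute and a tool call to move; the robot and the scene stay as the last step left them, time stands still between calls to the robot, and variables do not carry over. Pictures are saved under pics/ and viewed, and the job is handed in when it is done.

Besides the shell and the picture viewer there is one more tool, called after ">>>" as name([rows], argument=value, ...), one row to a line, values as JSON. play_rows: Moves the arm, as the interface text tells. Its arguments: {"type":"object","properties":{"steps":{"type":"array","items":{"type":"array","items":{"type":"array","items":{"type":"number"}}}}},"required":["steps"]}

```bash
mkdir -p pics; ls; cat > h.py <<'E'
import numpy as np, cv2
from workcell import readout, eyes, arm, search_frame, masks_of, pinpoint
from scipy.spatial.transform import Rotation as R
def q2R(q): return R.from_quat([q[1],q[2],q[3],q[0]]).as_matrix()
def save(name,fn):
    im=eyes.grab_frame(name); cv2.imwrite('pics/'+fn,im[:,:,::-1]); return im
E
python3 - <<'E'
from h import *
s=readout.sense(); print(s)
for c in ['scene','top','wrist']:
    print(c,eyes.calibration(c)); save(c,c+'0.png')
for t in ['punch','slot_from','post','spring','eye','hook_tip','rest','mug','tape','driver']:
    for c in ['top','scene']:
        print(t,c,[(np.round(d['position']).tolist(),round(d['confidence'],2)) for d in pinpoint(c,t)])
print(readout.sense()['time_s'])
E
```

```text
pics
{'time_s': 0.0, 'joints': array([-1.34248856,  0.59212233,  0.04827562,  1.60982176, -0.03327712,
        0.94272143, -0.03367709]), 'qd': array([ 0.00099422, -0.00185228, -0.00049514, -0.00031053,  0.00166522,
       -0.00043967, -0.00038889]), 'effort': array([-3.69606078e-04, -5.48696315e+01,  1.54660206e+00, -1.98117703e+01,
        9.37736331e-03,  8.86701455e-03, -1.81260225e-05]), 'ee_pos': array([229.03572871, 687.03519586, 247.13819186]), 'tcp_rot': array([-0.57311168,  0.57412427,  0.41285297, -0.41409751]), 'wrist_force': array([0.58417582, 0.16204596, 0.11354905]), 'moment': array([-0.03161867,  0.02834666,  0.03763125]), 'grip_width': 85.6574811237009}
scene {'mtx': array([[390.97486013,   0.        , 281.63188328],
       [  0.        , 390.97486013, 210.88003327],
       [  0.        ,   0.        ,   1.        ]]), 'xyz': array([ 909.62713657, -451.11091346,  851.03593271]), 'orientation': array([0.8796832 , 0.31487249, 0.12765119, 0.33274308])}
top {'mtx': array([[499.67233757,   0.        , 290.41808846],
       [  0.        , 499.67233757, 214.49760534],
     
[... 1166 characters left out ...]
 311.0, 17.0], 0.58), ([554.0, 194.0, 40.0], 0.51)]
hook_tip top [([525.0, 74.0, 13.0], 0.68), ([277.0, 302.0, 6.0], 0.66), ([337.0, 341.0, 5.0], 0.51), ([537.0, -295.0, 34.0], 0.3)]
hook_tip scene [([278.0, 300.0, 2.0], 0.72), ([525.0, 70.0, 12.0], 0.69), ([336.0, 336.0, 0.0], 0.69)]
rest top [([568.0, -126.0, 48.0], 0.66), ([547.0, 156.0, 3.0], 0.6)]
rest scene [([549.0, 156.0, -1.0], 0.69)]
mug top [([773.0, -11.0, 1.0], 0.68), ([554.0, 193.0, 39.0], 0.46)]
mug scene [([778.0, -9.0, -3.0], 0.89)]
tape top [([383.0, 4.0, 3.0], 0.73)]
tape scene [([379.0, -0.0, 6.0], 0.83)]
driver top [([732.0, 320.0, 6.0], 0.66), ([772.0, -13.0, 3.0], 0.34)]
driver scene [([733.0, 315.0, -2.0], 0.83)]
1.15
```

View pics/top0.png

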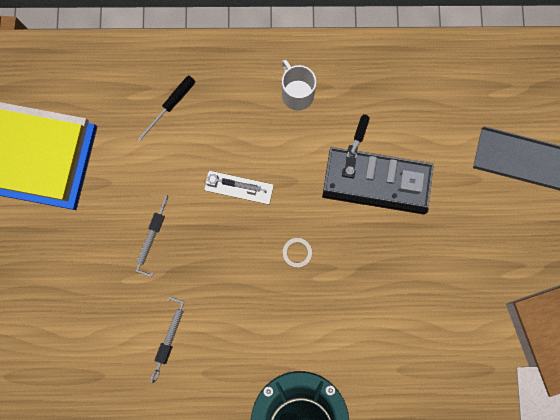

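View pics/scene0.png

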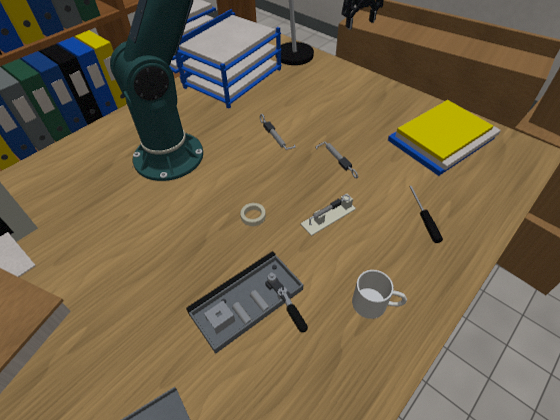

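View pics/wrist0.png

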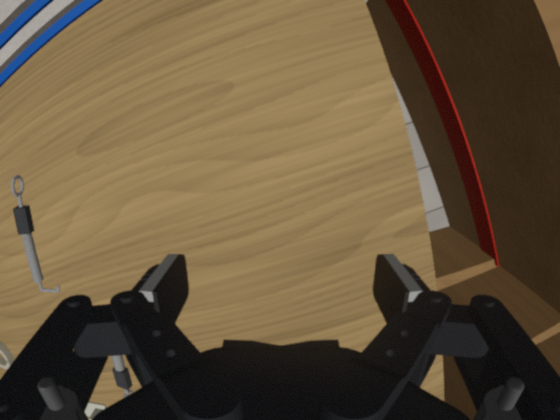

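```bash
cat >> h.py <<'E'
def pose():
    s=readout.sense(); return np.array(s['ee_pos']), q2R(s['tcp_rot']), s
def plan(p,yaw,tilt=True):
    """yaw: world angle (deg) of tool y axis (mod 180). tool z down. prints total tool-frame shift (m) and turn (5deg units)"""
    P,M,s=pose()
    best=None
    for k in (0,180):
        a=np.radians(yaw+k); y=np.array([np.cos(a),np.sin(a),0]); z=np.array([0,0,-1.]); x=np.cross(y,z)
        T=np.c_[x,y,z]; rv=R.from_matrix(M.T@T).as_rotvec(degrees=True)/5
        if best is None or np.linalg.norm(rv)<np.linalg.norm(best): best=rv
    d=M.T@(np.array(p)-P)
    print('t',s['time_s'],'at',P.round(1),'yaw_y',round(float(np.degrees(np.arctan2(M[1,1],M[0,1]))),2),'z',M[:,2].round(3),'F',np.round(s['wrist_force'],2),'w',round(float(s['grip_width']),1))
    print('shift mm tool',d.round(1),'turn(5deg)',best.round(2))
def pix2ray(name,u,v,cal=None):
    c=cal or eyes.calibration(name); K=c['mtx']; x=(u-K[0,2])/K[0,0]; y=(v-K[1,2])/K[1,1]
    if name=='wrist':
        r=np.hypot(x,y); k=np.sin(r)/r if r>1e-9 else 1; d=np.array([x*k,-y*k,-np.cos(r)])
    else: d=np.array([x,-y,-1.])
    return np.array(c['xyz']), q2R(c['orientation'])@d
def onplane(name,u,v,z,cal=None):
    o,d=pix2ray(name,u,v,cal); return o+d*(z-o[2])/d[2]
def proj(name,p,cal=None):
    c=cal or eyes.calibration(name); K=c['mtx']; q=q2R(c['orientation']).T@(np.array(p)-c['xyz']); q=np.array([q[0],-q[1],-q[2]])
    if name=='wrist':
        h=np.hypot(q[0],q[1]); th=np.arctan2(h,q[2]); k=th/h
        return np.array([K[0,0]*q[0]*k+K[0,2],K[1,1]*q[1]*k+K[1,2]])
    return np.array([K[0,0]*q[0]/q[2]+K[0,2],K[1,1]*q[1]/q[2]+K[1,2]])
E
python3 - <<'E'
from h import *
P,M,s=pose(); print(M.round(3)); c=eyes.calibration('wrist'); print('cam in tool',M.T@(c['xyz']-P), M.T@q2R(c['orientation'])@[0,0,-1])
plan([520,-150,260],80)
im=cv2.imread('pics/top0.png')
a=cv2.resize(im[165:210,195:285],None,fx=8,fy=8,interpolation=cv2.INTER_CUBIC)
b=cv2.resize(im[110:220,315:440],None,fx=6,fy=6,interpolation=cv2.INTER_CUBIC)[:560]
cv2.imwrite('pics/a.png',a);cv2.imwrite('pics/b.png',b)
E
```

```text
[[ 0.316  0.    -0.949]
 [ 0.949 -0.     0.316]
 [ 0.    -1.    -0.   ]]
cam in tool [  -0.58950942 -125.98605709   67.64779927] [-7.69834249e-04  9.65302145e-01 -2.61134401e-01]
t 1.15 at [229.3 687.8 248.3] yaw_y -6.35 z [-0.949  0.316 -0.   ] F [-0.29 -0.78  0.02] w 85.3
shift mm tool [-702.9  -11.7 -540.7] turn(5deg) [-14.61  12.61  12.61]
```

View pics/a.png

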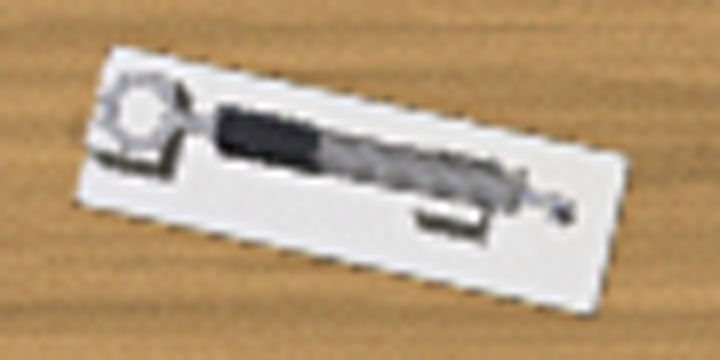

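View pics/b.png

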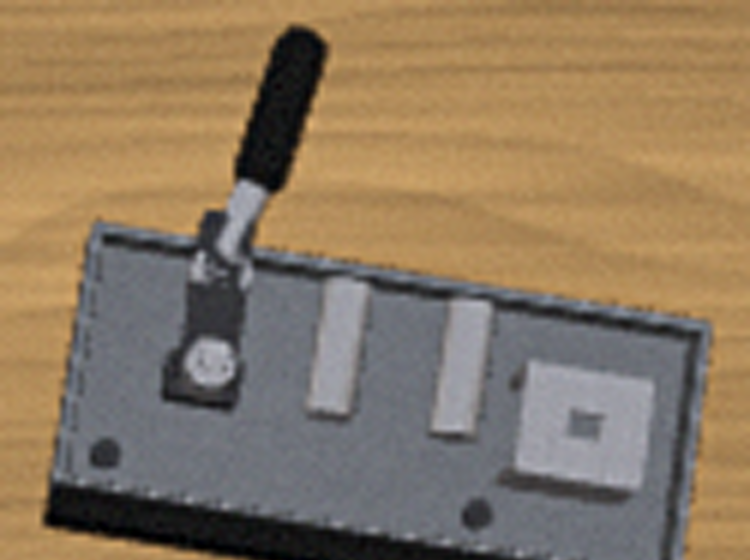

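```bash
cat >> h.py <<'E'
def tgtR(yaw):
    a=np.radians(yaw); z=np.array([np.cos(a),np.sin(a),0]); y=np.array([0,0,-1.]); x=np.cross(y,z); return np.c_[x,y,z]
def rows(p,yaw,step=55,n=None,grip=0.0):
    """yaw = world angle of tool z; linear path"""
    P,M,s=pose(); T=tgtR(yaw); p=np.array(p,float)
    rv=R.from_matrix(M.T@T).as_rotvec(degrees=True)/5
    d=p-P
    if n is None: n=max(1,int(np.ceil(max(np.linalg.norm(d)/step,np.abs(rv).max()/0.97))))
    zy=np.degrees(np.arctan2(M[1,2],M[0,2]))
    print('t',round(s['time_s'],2),'at',P.round(1),'yaw',round(zy,2),'axisY',M[:,1].round(3),'F',np.round(s['wrist_force'],2),'w',round(float(s['grip_width']),1))
    print('tool total',(M.T@d).round(1),'turn',rv.round(2),'n',n)
    for i in range(n):
        Mi=M@R.from_rotvec(np.radians(rv*5*i/n)).as_matrix()
        sh=Mi.T@d/n/1000
        print([round(float(v),4) for v in sh]+[round(float(v),3) for v in rv/n]+[grip])
E
python3 - <<'E'
from h import *
rows([545,160,260],76)
P,M,s=pose()
E
```

```text
t 1.15 at [229.3 687.8 248.3] yaw 161.56 axisY [ 0. -0. -1.] F [-0.29 -0.78  0.02] w 85.3
tool total [-400.9  -11.7 -466.4] turn [ 0.   17.11  0.  ] n 18
[-0.0223, -0.0006, -0.0259, 0.0, 0.951, 0.0, 0.0]
[-0.02, -0.0006, -0.0277, 0.0, 0.951, 0.0, 0.0]
[-0.0177, -0.0006, -0.0292, 0.0, 0.951, 0.0, 0.0]
[-0.0152, -0.0006, -0.0306, 0.0, 0.951, 0.0, 0.0]
[-0.0126, -0.0006, -0.0318, 0.0, 0.951, 0.0, 0.0]
[-0.0099, -0.0006, -0.0327, 0.0, 0.951, 0.0, 0.0]
[-0.0072, -0.0006, -0.0334, 0.0, 0.951, 0.0, 0.0]
[-0.0044, -0.0006, -0.0339, 0.0, 0.951, 0.0, 0.0]
[-0.0016, -0.0006, -0.0341, 0.0, 0.951, 0.0, 0.0]
[0.0013, -0.0006, -0.0341, 0.0, 0.951, 0.0, 0.0]
[0.0041, -0.0006, -0.0339, 0.0, 0.951, 0.0, 0.0]
[0.0069, -0.0006, -0.0335, 0.0, 0.951, 0.0, 0.0]
[0.0096, -0.0006, -0.0328, 0.0, 0.951, 0.0, 0.0]
[0.0123, -0.0006, -0.0319, 0.0, 0.951, 0.0, 0.0]
[0.0149, -0.0006, -0.0307, 0.0, 0.951, 0.0, 0.0]
[0.0174, -0.0006, -0.0294, 0.0, 0.951, 0.0, 0.0]
[0.0198, -0.0006, -0.0279, 0.0, 0.951, 0.0, 0.0]
[0.022, -0.0006, -0.0261, 0.0, 0.951, 0.0, 0.0]
```

>>> play_rows([
  [[-0.022, -0.001, -0.026, 0, 0.95, 0, 0], [-0.02, -0.001, -0.028, 0, 0.95, 0, 0], [-0.018, -0.001, -0.029, 0, 0.95, 0, 0], [-0.015, -0.001, -0.031, 0, 0.95, 0, 0], [-0.013, -0.001, -0.032, 0, 0.95, 0, 0], [-0.01, -0.001, -0.033, 0, 0.95, 0, 0], [-0.007, -0.001, -0.033, 0, 0.95, 0, 0], [-0.004, -0.001, -0.034, 0, 0.95, 0, 0], [-0.002, -0.001, -0.034, 0, 0.95, 0, 0], [0.001, -0.001, -0.034, 0, 0.95, 0, 0]],
])

```text
time_s: 2.4
ee_pos: [406.6, 384.0, 258.1]
tcp_rot: [0.696, -0.692, -0.137, 0.136]
wrist_force: [1.1, -0.1, 0.4]
grip_width: 85.3
```

```bash
python3 -c "
from h import *
rows([545,160,260],76)"
```

```text
t 2.4 at [406.6 384.  258.1] yaw 112.28 axisY [-0.     0.005 -1.   ] F [ 1.13 -0.07  0.37] w 85.3
tool total [  43.1   -3.1 -259.8] turn [-0.06  7.26  0.  ] n 8
[0.0054, -0.0004, -0.0325, -0.008, 0.907, 0.0, 0.0]
[0.0079, -0.0004, -0.0319, -0.008, 0.907, 0.0, 0.0]
[0.0104, -0.0003, -0.0312, -0.008, 0.907, 0.0, 0.0]
[0.0129, -0.0003, -0.0303, -0.008, 0.907, 0.0, 0.0]
[0.0152, -0.0003, -0.0292, -0.008, 0.907, 0.0, 0.0]
[0.0175, -0.0003, -0.0279, -0.008, 0.907, 0.0, 0.0]
[0.0196, -0.0003, -0.0264, -0.008, 0.907, 0.0, 0.0]
[0.0217, -0.0003, -0.0248, -0.008, 0.907, 0.0, 0.0]
```

>>> play_rows([
  [[0.005, 0, -0.033, 0, 0.9, 0, 0], [0.008, 0, -0.032, 0, 0.9, 0, 0], [0.01, 0, -0.031, 0, 0.9, 0, 0], [0.013, 0, -0.03, 0, 0.9, 0, 0], [0.015, 0, -0.029, 0, 0.9, 0, 0], [0.018, 0, -0.028, 0, 0.9, 0, 0], [0.02, 0, -0.026, 0, 0.9, 0, 0], [0.022, 0, -0.025, 0, 0.9, 0, 0], [0, 0, 0, 0, 0, 0, 0]],
])

```text
time_s: 3.52
ee_pos: [549.7, 134.8, 258.1]
tcp_rot: [0.701, -0.697, 0.103, -0.105]
wrist_force: [0.2, 0.0, 0.6]
grip_width: 85.3
```

```bash
python3 -c "
from h import *
c=eyes.calibration('wrist'); im=save('wrist','w1.png')
import pickle; pickle.dump((c,pose()[0],pose()[1]),open('w1.pkl','wb'))
for t in ['spring','eye','hook_tip','rest']:
    print(t,[(np.round(d['position'],1).tolist(),proj('wrist',d['position'],c).round(),round(d['confidence'],2)) for d in pinpoint('wrist',t)])
rows([550,-255,265],80)"
```

```text
spring [([457.7, 328.8, 13.8], array([159.,  49.]), 0.91), ([544.5, 159.3, 42.1], array([270., 163.]), 0.87)]
eye [([556.0, 198.4, 40.2], array([270., 124.]), 0.94), ([504.2, 313.8, 17.6], array([197.,  45.]), 0.9)]
hook_tip [([279.5, 300.6, -0.1], array([ 59., 125.]), 0.96), ([334.7, 338.9, 5.0], array([79., 83.]), 0.83), ([520.7, 70.4, 13.7], array([274., 236.]), 0.66)]
rest [([540.9, 160.4, 1.1], array([268., 158.]), 0.72)]
t 3.77 at [547.7 140.6 257.6] yaw 73.68 axisY [ 0.001  0.007 -1.   ] F [0.28 0.15 0.11] w 85.7
tool total [ 113.4  -10.4 -378.9] turn [-0.09 -1.26 -0.01] n 8
[0.0142, -0.0013, -0.0474, -0.011, -0.158, -0.001, 0.0]
[0.0135, -0.0012, -0.0476, -0.011, -0.158, -0.001, 0.0]
[0.0129, -0.0012, -0.0477, -0.011, -0.158, -0.001, 0.0]
[0.0122, -0.0012, -0.0479, -0.011, -0.158, -0.001, 0.0]
[0.0115, -0.0011, -0.0481, -0.011, -0.158, -0.001, 0.0]
[0.0109, -0.0011, -0.0482, -0.011, -0.158, -0.001, 0.0]
[0.0102, -0.001, -0.0484, -0.011, -0.158, -0.001, 0.0]
[0.0095, -0.001, -0.0485, -0.011, -0.158, -0.001, 0.0]
```

View pics/w1.png

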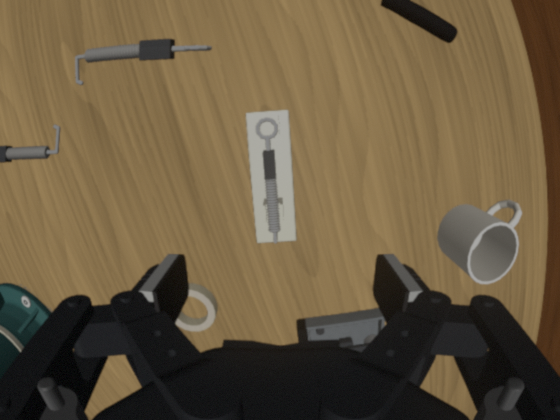

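>>> play_rows([
  [[0.014, -0.001, -0.047, 0, -0.16, 0, 0], [0.014, -0.001, -0.048, 0, -0.16, 0, 0], [0.013, -0.001, -0.048, 0, -0.16, 0, 0], [0.012, -0.001, -0.048, 0, -0.16, 0, 0], [0.012, -0.001, -0.048, 0, -0.16, 0, 0], [0.011, -0.001, -0.048, 0, -0.16, 0, 0], [0.01, -0.001, -0.048, 0, -0.16, 0, 0], [0.01, -0.001, -0.048, 0, -0.16, 0, 0], [0, 0, 0, 0, 0, 0, 0], [0, 0, 0, 0, 0, 0, 0]],
])

```text
time_s: 5.03
ee_pos: [560.0, -249.7, 260.5]
tcp_rot: [0.71, -0.7, 0.049, -0.05]
wrist_force: [-0.2, -0.4, -0.5]
grip_width: 85.4
```

```bash
python3 -c "
from h import *
c=eyes.calibration('wrist'); im=save('wrist','w2.png')
import pickle; pickle.dump((c,pose()[0],pose()[1]),open('w2.pkl','wb'))
for t in ['punch','slot_from','post']:
    print(t,[(np.round(d['position'],1).tolist(),proj('wrist',d['position'],c).round(),round(d['confidence'],2)) for d in pinpoint('wrist',t)])
rows([545,160,150],76)
c2=pickle.load(open('w1.pkl','rb'))[0]
for uv in [(266.5,128),(269,165),(272,200),(274.5,236)]: print(onplane('wrist',*uv,40,c2))
im=cv2.imread('pics/w1.png'); cv2.imwrite('pics/w1z.png',cv2.resize(im[105:250,230:310],None,fx=4,fy=4,interpolation=cv2.INTER_CUBIC))
"
```

```text
punch [([558.2, -193.1, -1.8], array([274., 132.]), 0.88)]
slot_from []
post []
t 5.22 at [ 560.  -249.6  260.8] yaw 82.01 axisY [ 0.002  0.014 -1.   ] F [1.12 0.14 0.29] w 85.5
tool total [-71.9 116.3 401.9] turn [-0.16  1.2  -0.  ] n 8
[-0.009, 0.0145, 0.0502, -0.02, 0.15, -0.0, 0.0]
[-0.0096, 0.0145, 0.0501, -0.02, 0.15, -0.0, 0.0]
[-0.0103, 0.0144, 0.05, -0.02, 0.15, -0.0, 0.0]
[-0.011, 0.0143, 0.0499, -0.02, 0.15, -0.0, 0.0]
[-0.0116, 0.0142, 0.0498, -0.02, 0.15, -0.0, 0.0]
[-0.0123, 0.0141, 0.0497, -0.02, 0.15, -0.0, 0.0]
[-0.0129, 0.014, 0.0495, -0.02, 0.15, -0.0, 0.0]
[-0.0136, 0.0139, 0.0494, -0.02, 0.15, -0.0, 0.0]
[551.53973154 195.55986979  40.        ]
[542.36541481 157.07160198  40.        ]
[534.02607674 119.42388203  40.        ]
[524.27718207  78.78476922  40.        ]
```

View pics/w2.png

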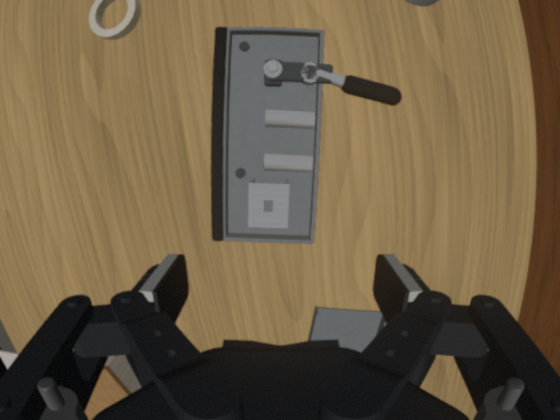

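View pics/w1z.png

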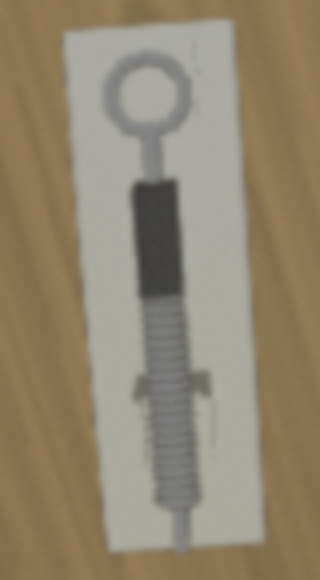

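```bash
python3 -c "
from h import *
im=cv2.imread('pics/w2.png'); 
z1=cv2.resize(im[175:235,235:305],None,fx=7,fy=7,interpolation=cv2.INTER_CUBIC); z2=cv2.resize(im[45:105,235:305],None,fx=7,fy=7,interpolation=cv2.INTER_CUBIC)
cv2.imwrite('pics/w2z.png',np.hstack([z1[:,:395],z2[:,:395]]))
"
```

```text
(no output)
```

View pics/w2z.png

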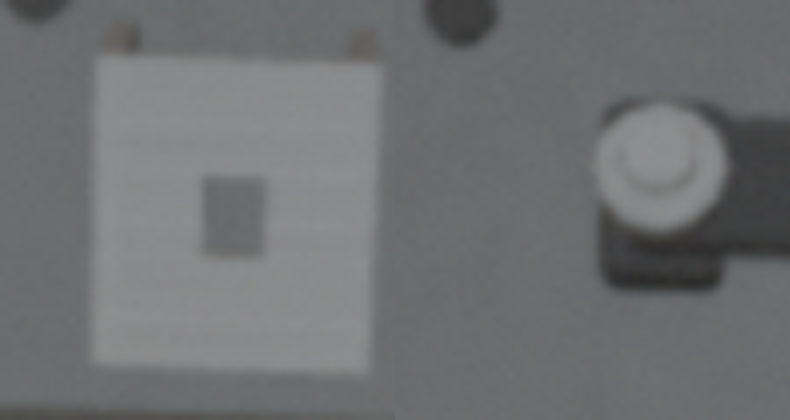

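```bash
python3 -c "
from h import *
import pickle
c=pickle.load(open('w2.pkl','rb'))[0]
S=onplane('wrist',268.0,205.6,42,c); H=onplane('wrist',271.7,66.3,56,c); Sh=onplane('wrist',272.5,68.6,46,c)
print(S,H,Sh)
for Q in(H,Sh): d=(Q-S)[:2]; print(np.linalg.norm(d),np.degrees(np.arctan2(d[1],d[0])))
# pan corners z=26
for uv in [(229,28),(323,32),(225,239),(314,242)]: print(onplane('wrist',*uv,26,c))
# top camera
for uv,z in [((315+210/6,110+358/6),56),((315+584/6,110+424/6),42)]: print('top',onplane('top',*uv,z))
"
```

```text
[ 541.49345578 -270.83519022   42.        ] [ 567.07378561 -125.02365488   56.        ] [ 567.53622722 -125.77007235   46.        ]
148.03836365672103 80.04961777615324
147.38424057167694 79.82240662383543
[526.32883559 -66.38993604  26.        ]
[629.12069575 -86.45123059  26.        ]
[ 483.13448304 -308.18206727   26.        ]
[ 587.68971306 -326.57705585   26.        ]
top [ 564.15109138 -123.65928259   56.        ]
top [ 539.6110814  -270.61531221   42.        ]
```

```bash
python3 -c "
from h import *
rows([542.4,157.1,110],76.7,step=54)"
```

```text
t 5.22 at [ 560.  -249.6  260.8] yaw 82.01 axisY [ 0.002  0.014 -1.   ] F [1.12 0.14 0.29] w 85.5
tool total [-74.1 156.3 398.1] turn [-0.16  1.06 -0.  ] n 9
[-0.0082, 0.0174, 0.0442, -0.018, 0.118, -0.0, 0.0]
[-0.0087, 0.0173, 0.0442, -0.018, 0.118, -0.0, 0.0]
[-0.0091, 0.0172, 0.0441, -0.018, 0.118, -0.0, 0.0]
[-0.0096, 0.0172, 0.044, -0.018, 0.118, -0.0, 0.0]
[-0.01, 0.0171, 0.044, -0.018, 0.118, -0.0, 0.0]
[-0.0105, 0.017, 0.0439, -0.018, 0.118, -0.0, 0.0]
[-0.011, 0.017, 0.0438, -0.018, 0.118, -0.0, 0.0]
[-0.0114, 0.0169, 0.0437, -0.018, 0.118, -0.0, 0.0]
[-0.0119, 0.0168, 0.0436, -0.018, 0.118, -0.0, 0.0]
```

>>> play_rows([
  [[-0.008, 0.017, 0.044, -0.02, 0.12, 0, 0], [-0.009, 0.017, 0.044, -0.02, 0.12, 0, 0], [-0.009, 0.017, 0.044, -0.02, 0.12, 0, 0], [-0.01, 0.017, 0.044, -0.02, 0.12, 0, 0], [-0.01, 0.017, 0.044, -0.02, 0.12, 0, 0], [-0.011, 0.017, 0.044, -0.02, 0.12, 0, 0], [-0.011, 0.017, 0.044, -0.02, 0.12, 0, 0], [-0.011, 0.017, 0.044, -0.02, 0.12, 0, 0], [-0.012, 0.017, 0.044, -0.02, 0.12, 0, 0], [0, 0, 0, 0, 0, 0, 0]],
])

```text
time_s: 6.48
ee_pos: [541.4, 182.7, 107.4]
tcp_rot: [0.704, -0.702, 0.075, -0.079]
wrist_force: [-0.1, 0.5, 0.0]
grip_width: 85.4
```

```bash
python3 -c "
from h import *
c=eyes.calibration('wrist'); im=save('wrist','w3.png')
import pickle; pickle.dump((c,pose()[0],pose()[1]),open('w3.pkl','wb'))
rows([542.4,157.1,42],76.7,step=20)"
```

```text
t 6.53 at [542.1 180.  108.2] yaw 77.36 axisY [ 0.008 -0.    -1.   ] F [ 0.5  -0.31 -0.14] w 85.8
tool total [  4.8  66.2 -22.4] turn [-0.02  0.13  0.09] n 4
[0.0012, 0.0165, -0.0056, -0.005, 0.033, 0.022, 0.0]
[0.0012, 0.0165, -0.0056, -0.005, 0.033, 0.022, 0.0]
[0.0013, 0.0165, -0.0056, -0.005, 0.033, 0.022, 0.0]
[0.0013, 0.0165, -0.0056, -0.005, 0.033, 0.022, 0.0]
```

View pics/w3.png

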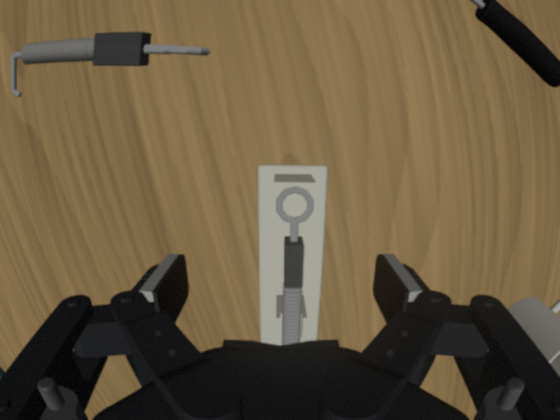

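```bash
python3 -c "
from h import *
import pickle
c=pickle.load(open('w3.pkl','rb'))[0]
e=onplane('wrist',294.5,205,40,c);b=onplane('wrist',293.5,261.5,49,c);k=onplane('wrist',291.5,340,45,c); print(e,b,k)
for q in(b,k): d=(e-q)[:2]; print(np.linalg.norm(d),np.degrees(np.arctan2(d[1],d[0])))
"
```

```text
[551.66715916 195.04890986  40.        ] [543.75879119 161.98642597  49.        ] [529.52001809  98.17377619  45.        ]
33.995148551190844 76.54790687235855
99.37448053220928 77.12260775400715
```

>>> play_rows([
  [[0.001, 0.016, -0.006, 0, 0.03, 0.02, 0], [0.001, 0.016, -0.005, 0, 0.03, 0.02, 0], [0.001, 0.012, -0.005, 0, 0.03, 0.02, 0], [0, 0, 0, 0, 0, 0, 0]],
])

```text
time_s: 7.02
ee_pos: [542.0, 157.7, 61.9]
tcp_rot: [-0.702, 0.703, -0.082, 0.084]
wrist_force: [-0.4, 0.1, 0.5]
grip_width: 85.3
```

```bash
python3 -c "
from h import *
rows([542.9,158.0,43],76.8,step=20)"
```

```text
t 7.03 at [542.  157.7  61.9] yaw 76.51 axisY [ 0.003 -0.001 -1.   ] F [-0.36  0.12  0.46] w 85.3
tool total [ 0.8 18.9  0.6] turn [ 0.01 -0.06  0.04] n 1
[0.0008, 0.0189, 0.0006, 0.006, -0.059, 0.037, 0.0]
```

>>> play_rows([
  [[0.001, 0.01, 0.001, 0, -0.05, 0.04, 0], [0, 0.009, 0, 0, 0, 0, 0.4], [0, 0, 0, 0, 0, 0, 0.6], [0, 0, 0, 0, 0, 0, 0.75]],
])

```text
time_s: 7.52
ee_pos: [544.1, 158.2, 41.8]
tcp_rot: [0.702, -0.702, 0.082, -0.082]
wrist_force: [-0.3, 0.2, -0.1]
grip_width: 32.2
```

```bash
python3 -c "
from h import *
rows([542.9,158.0,43],76.8,step=20)
c=eyes.calibration('wrist'); im=save('wrist','w4.png')
"
```

```text
t 7.53 at [544.1 158.2  41.8] yaw 76.72 axisY [ 0.  0. -1.] F [-0.33  0.16 -0.12] w 32.2
tool total [-1.1 -1.2 -0.4] turn [-0.   -0.02  0.  ] n 1
[-0.0011, -0.0012, -0.0004, -0.003, -0.016, 0.004, 0.0]
```

View pics/w4.png

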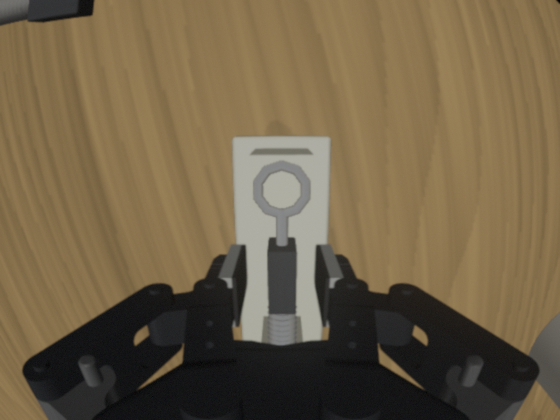

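>>> play_rows([
  [[0, 0, 0, 0, 0, 0, 0.85], [0, 0, 0, 0, 0, 0, 1], [0, 0, 0, 0, 0, 0, 1], [0, 0, 0, 0, 0, 0, 1]],
])

```text
time_s: 8.07
ee_pos: [544.1, 158.7, 42.4]
tcp_rot: [0.703, -0.702, 0.081, -0.082]
wrist_force: [-0.3, 0.4, -2.0]
grip_width: 11.1
```

```bash
python3 -c "
from h import *
import pickle
c=eyes.calibration('wrist'); im=save('wrist','w5.png')
e=onplane('wrist',282,189,40,c); P,M,_=pose(); print(e, M.T@(e-P))
rows([546,158,110],79,step=20)
"
```

```text
[551.83641045 195.96616856  40.        ] [-0.98837957  2.40079686 38.08291922]
t 8.12 at [544.1 158.7  42.4] yaw 76.77 axisY [ 0.001  0.    -1.   ] F [ 0.33 -0.29 -0.71] w 10.9
tool total [  2.1 -67.6  -0.2] turn [-0.01 -0.45  0.01] n 4
[0.0005, -0.0169, -0.0, -0.002, -0.112, 0.003, 0.0]
[0.0005, -0.0169, -0.0, -0.002, -0.112, 0.003, 0.0]
[0.0005, -0.0169, -0.0001, -0.002, -0.112, 0.003, 0.0]
[0.0005, -0.0169, -0.0001, -0.002, -0.112, 0.003, 0.0]
```

View pics/w5.png

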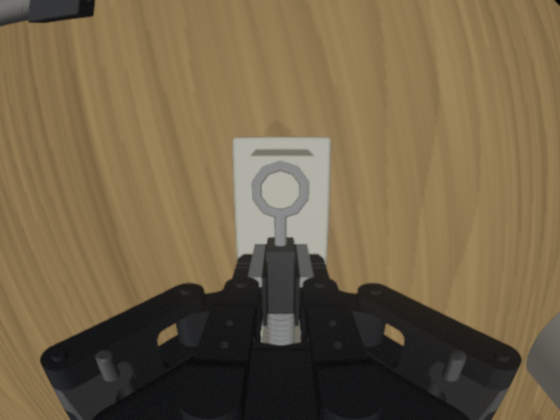

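>>> play_rows([
  [[0, -0.015, 0, 0, 0, 0, 1], [0, -0.02, 0, 0, 0, 0, 1], [0, -0.02, 0, 0, 0, 0, 1], [0.004, -0.01, -0.02, 0, -0.1, 0, 1], [0.008, 0, -0.04, 0, -0.1, 0, 1], [0.008, 0, -0.04, 0, -0.1, 0, 1], [0.008, 0, -0.04, 0, -0.1, 0, 1], [0.008, 0, -0.04, 0, -0.1, 0, 1], [0.007, 0, -0.03, 0, -0.1, 0, 1], [0, 0, 0, 0, 0, 0, 1]],
])

```text
time_s: 9.38
ee_pos: [540.6, -72.2, 114.7]
tcp_rot: [-0.703, 0.705, -0.063, 0.066]
wrist_force: [0.2, -0.3, -0.6]
grip_width: 11.0
```

```bash
python3 -c "
from h import *
rows([557.4,-186.8,105],80,step=35,grip=1)
"
```

```text
t 9.38 at [540.6 -72.2 114.7] yaw 79.59 axisY [ 0.004 -0.004 -1.   ] F [ 0.19 -0.27 -0.63] w 11.0
tool total [  37.2   10.2 -109.6] turn [ 0.03 -0.08  0.06] n 4
[0.0093, 0.0025, -0.0274, 0.009, -0.021, 0.014, 1]
[0.0092, 0.0025, -0.0274, 0.009, -0.021, 0.014, 1]
[0.0092, 0.0025, -0.0274, 0.009, -0.021, 0.014, 1]
[0.0092, 0.0024, -0.0275, 0.009, -0.021, 0.014, 1]
```

>>> play_rows([
  [[0.009, 0.003, -0.026, 0.01, -0.02, 0.01, 1], [0.009, 0.003, -0.026, 0.01, -0.02, 0.01, 1], [0.009, 0.002, -0.026, 0.01, -0.02, 0.01, 1], [0.007, 0.002, -0.02, 0, -0.02, 0.01, 1], [0, 0, 0, 0, 0, 0, 1], [0, 0, 0, 0, 0, 0, 1]],
])

```text
time_s: 10.12
ee_pos: [553.4, -174.0, 104.8]
tcp_rot: [0.706, -0.703, 0.062, -0.059]
wrist_force: [0.3, -0.2, -1.7]
grip_width: 10.7
```

```bash
python3 -c "
from h import *
import pickle
rows([557.4,-186.8,105],80,step=35,grip=1)
c=eyes.calibration('wrist'); im=save('wrist','w6.png')
pickle.dump((c,pose()[0],pose()[1]),open('w6.pkl','wb'))
for n in ['top','scene']:
  im=save(n,n+'6.png')
a=cv2.imread('pics/scene6.png')[240:370,170:330]; cv2.imwrite('pics/s6z.png',cv2.resize(a,None,fx=4.5,fy=4.5,interpolation=cv2.INTER_CUBIC))
"
```

```text
t 10.12 at [ 553.4 -174.   104.8] yaw 80.22 axisY [-0.003  0.004 -1.   ] F [ 0.31 -0.23 -1.67] w 10.7
tool total [  6.1  -0.3 -11.9] turn [-0.04  0.04 -0.05] n 1
[0.0061, -0.0003, -0.0119, -0.038, 0.044, -0.047, 1]
```

View pics/w6.png

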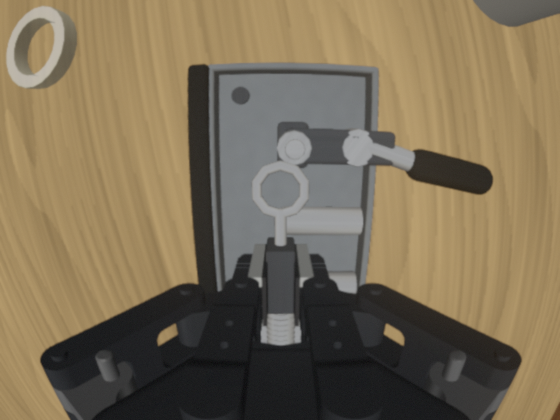

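View pics/s6z.png

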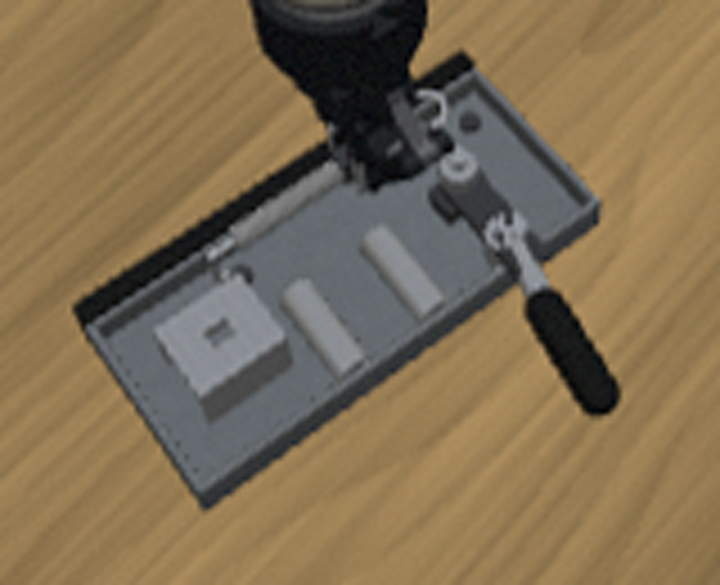

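```bash
python3 -c "
from h import *
import pickle
c,P,M=pickle.load(open('w6.pkl','rb'))
H=onplane('wrist',294.3,148,56,c);Sh=onplane('wrist',293.8,149.5,46,c);e=onplane('wrist',280,188.5,P[2]-2.4,c)
print(H,Sh,e, M.T@(e-P))
print('hook tip expected', proj('scene',P+M@np.array([0,2.4+26,-85.5])), 'slot', proj('scene',[541.5,-270.8,42]), proj('scene',[542.6,-271,42]))
print('zoom px slot', 170+220/4.5,240+333/4.5,'foot',170+237/4.5,240+270/4.5)
for b in (0,1.2): 
  for Q in (H,Sh): q=Q+M@np.array([b,0,0]); print(b,(q-147.7*np.array([np.cos(np.radians(80)),np.sin(np.radians(80)),0])).round(1))
print('slot by scene',onplane('scene',170+219.5/4.5,240+332.5/4.5,42))
"
```

```text
[ 567.52553747 -124.68997576   56.        ] [ 567.33890884 -126.36515704   46.        ] [ 558.08094859 -135.81832444  102.44229318] [-1.89209753  2.52440103 38.45794051]
hook tip expected [218.64985528 301.25330942] slot [217.39265528 313.00503216] [217.6606015  313.37558663]
zoom px slot 218.88888888888889 314.0 foot 222.66666666666666 300.0
0 [ 541.9 -270.1   56. ]
0 [ 541.7 -271.8   46. ]
1.2 [ 543.1 -270.3   56. ]
1.2 [ 542.9 -272.    46. ]
slot by scene [ 545.36414229 -270.18291985   42.        ]
```

>>> play_rows([
  [[0.004, 0.005, -0.006, -0.02, 0.02, -0.02, 1], [0.003, 0.005, -0.006, -0.02, 0.02, -0.02, 1], [0, 0.005, 0, 0, 0, 0, 1], [0, 0, 0, 0, 0, 0, 1], [0, 0, 0, 0, 0, 0, 1]],
])

```text
time_s: 10.9
ee_pos: [558.9, -186.2, 88.3]
tcp_rot: [-0.704, 0.705, -0.061, 0.06]
wrist_force: [-0.6, -0.6, -0.9]
grip_width: 11.0
```

```bash
cat > chk.py <<'E'
from h import *
import sys,pickle
rows([558.0,-186.8,85],80,step=35,grip=1)
P,M,_=pose()
n=sys.argv[1]
save('scene','sc%s.png'%n)
c=eyes.calibration('scene')
x0,y0=185,270
print('foot exp',((proj('scene',P+M@np.array([0,2.4+26,-85.5]),c)-[x0,y0])*9).round(),'slot exp',((proj('scene',[543.2,-271,42],c)-[x0,y0])*9).round())
a=cv2.imread('pics/sc%s.png'%n)[y0:y0+62,x0:x0+85]; cv2.imwrite('pics/sz%s.png'%n,cv2.resize(a,None,fx=9,fy=9,interpolation=cv2.INTER_CUBIC))
E
python3 chk.py 7
```

```text
t 10.9 at [ 558.9 -186.2   88.3] yaw 80.17 axisY [-0.001 -0.    -1.   ] F [-0.59 -0.6  -0.87] w 11.0
tool total [-0.8  3.3 -0.7] turn [ 0.    0.03 -0.01] n 1
[-0.0008, 0.0033, -0.0007, 0.002, 0.034, -0.008, 1]
foot exp [290. 361.] slot exp [296. 392.]
```

View pics/sz7.png

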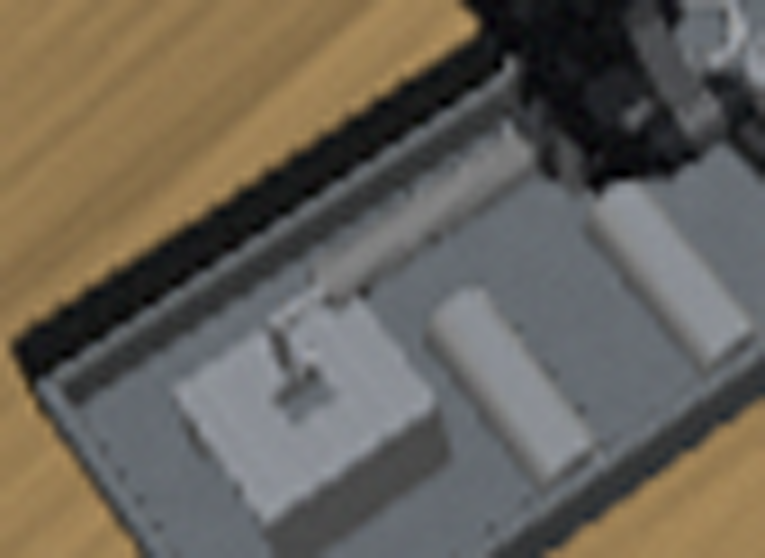

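>>> play_rows([
  [[-0.001, 0.004, -0.001, 0, 0.03, 0, 1], [0, 0.004, 0, 0, 0, 0, 1], [0, 0.003, 0, 0, 0, 0, 1], [0, 0, 0, 0, 0, 0, 1], [0, 0, 0, 0, 0, 0, 1]],
])

```text
time_s: 11.58
ee_pos: [557.6, -186.8, 76.7]
tcp_rot: [0.704, -0.704, 0.062, -0.061]
wrist_force: [0.2, 0.3, -1.2]
grip_width: 10.9
```

```bash
python3 chk.py 8
```

```text
t 11.57 at [ 557.6 -186.8   76.7] yaw 80.03 axisY [-0.001  0.    -1.   ] F [ 0.24  0.32 -1.21] w 10.9
tool total [ 0.4 -8.3  0.1] turn [-0.    0.01 -0.01] n 1
[0.0004, -0.0083, 0.0001, -0.001, 0.007, -0.008, 1]
foot exp [291. 380.] slot exp [296. 392.]
```

View pics/sz8.png

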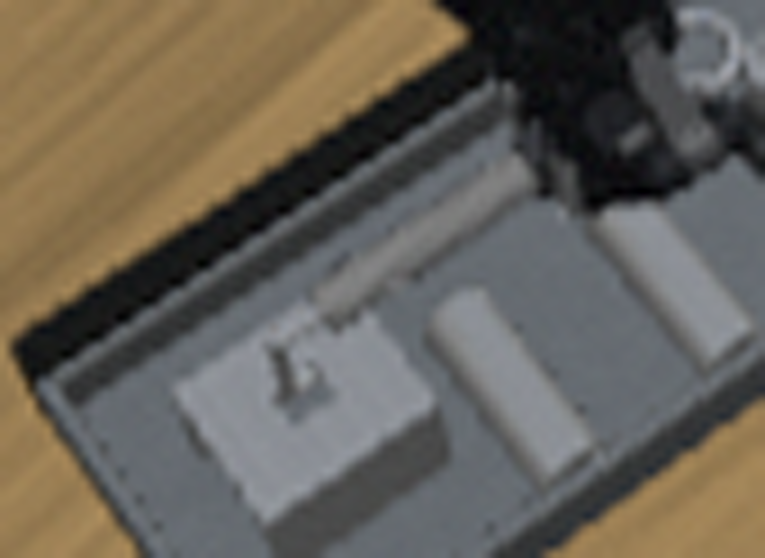

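>>> play_rows([
  [[0, 0.002, 0, 0, 0, 0, 1], [0, 0.002, 0, 0, 0, 0, 1], [0, 0.002, 0, 0, 0, 0, 1], [0, 0, 0, 0, 0, 0, 1]],
])

```text
time_s: 12.12
ee_pos: [557.8, -186.8, 70.4]
tcp_rot: [0.704, -0.704, 0.062, -0.061]
wrist_force: [0.2, 0.7, -0.6]
grip_width: 10.9
```

```bash
python3 -c "
from h import *
rows([558.0,-186.8,52],80,step=35,grip=1)"
```

```text
t 12.12 at [ 557.8 -186.8   70.4] yaw 80.03 axisY [-0.  0. -1.] F [ 0.2   0.67 -0.64] w 10.9
tool total [ 0.2 18.4  0. ] turn [-0.    0.01 -0.  ] n 1
[0.0002, 0.0184, 0.0, -0.001, 0.007, -0.003, 1]
```

>>> play_rows([
  [[0, 0.002, 0, 0, 0, 0, 1], [0, 0.002, 0, 0, 0, 0, 1], [0, 0, 0, 0, 0, 0, 1]],
])

```text
time_s: 12.5
ee_pos: [557.8, -186.8, 66.1]
tcp_rot: [0.704, -0.704, 0.061, -0.061]
wrist_force: [-0.1, -0.2, -1.1]
grip_width: 10.7
```

>>> play_rows([
  [[0, 0.002, 0, 0, 0, 0, 1], [0, 0.002, 0, 0, 0, 0, 1], [0, 0.002, 0, 0, 0, 0, 1], [0, 0, 0, 0, 0, 0, 1]],
])

```text
time_s: 13.0
ee_pos: [557.8, -186.8, 59.7]
tcp_rot: [0.704, -0.704, 0.062, -0.061]
wrist_force: [0.4, -0.2, -1.6]
grip_width: 10.8
```

```bash
python3 chk.py 9
```

```text
t 13.0 at [ 557.8 -186.8   59.7] yaw 80.04 axisY [-0.  0. -1.] F [ 0.39 -0.24 -1.59] w 10.8
tool total [  0.2 -25.3   0. ] turn [-0.    0.01 -0.  ] n 1
[0.0002, -0.0253, 0.0, -0.001, 0.007, -0.003, 1]
foot exp [301. 410.] slot exp [296. 392.]
```

View pics/sz9.png

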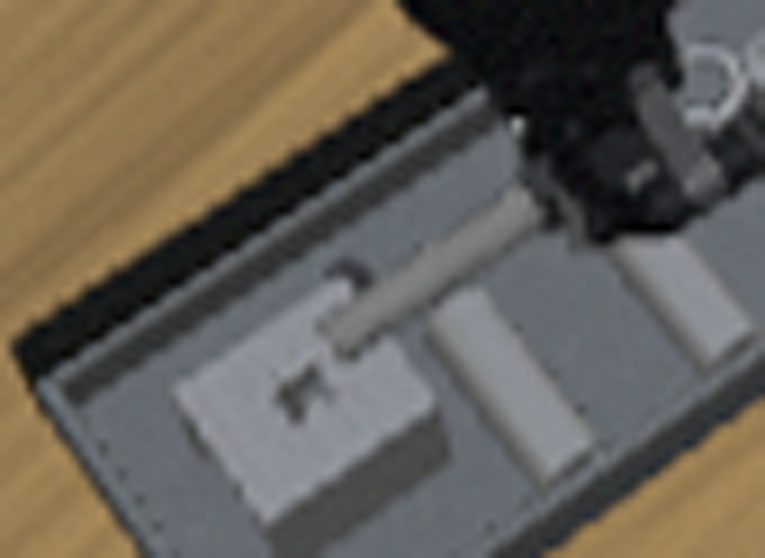

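>>> play_rows([
  [[0, -0.001, 0.003, 0.25, 0, 0, 1], [0, 0, 0.003, 0.25, 0, 0, 1], [0, 0, 0.003, 0, 0, 0, 1], [0, 0, 0.003, 0, 0, 0, 1], [0, 0, 0, 0, 0, 0, 1], [0, 0, 0, 0, 0, 0, 1]],
])

```text
time_s: 13.8
ee_pos: [559.6, -178.1, 61.3]
tcp_rot: [0.719, -0.689, 0.06, -0.064]
wrist_force: [-0.3, -2.1, -2.0]
grip_width: 10.6
```

```bash
python3 chk.py 10; python3 -c "
from h import *
import pickle
P,M,_=pose();c=eyes.calibration('wrist'); im=save('wrist','w10.png')
pickle.dump((c,P,M),open('w10.pkl','wb')); print(M.round(3))
cv2.imwrite('pics/w10z.png',cv2.resize(im[110:300,200:340,::-1],None,fx=3,fy=3,interpolation=cv2.INTER_CUBIC))
"
```

```text
t 13.8 at [ 559.6 -178.1   61.3] yaw 79.87 axisY [ 0.009  0.041 -0.999] F [-0.33 -2.13 -1.96] w 10.6
tool total [  0.  -24.   -7.8] turn [-0.48 -0.03  0.02] n 1
[0.0, -0.024, -0.0078, -0.482, -0.026, 0.022, 1]
foot exp [337. 390.] slot exp [296. 392.]
[[ 0.984  0.009  0.176]
 [-0.176  0.041  0.984]
 [ 0.002 -0.999  0.042]]
```

View pics/w10z.png

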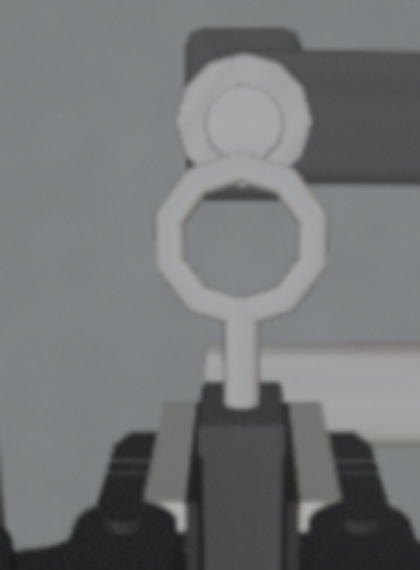

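View pics/sz10.png

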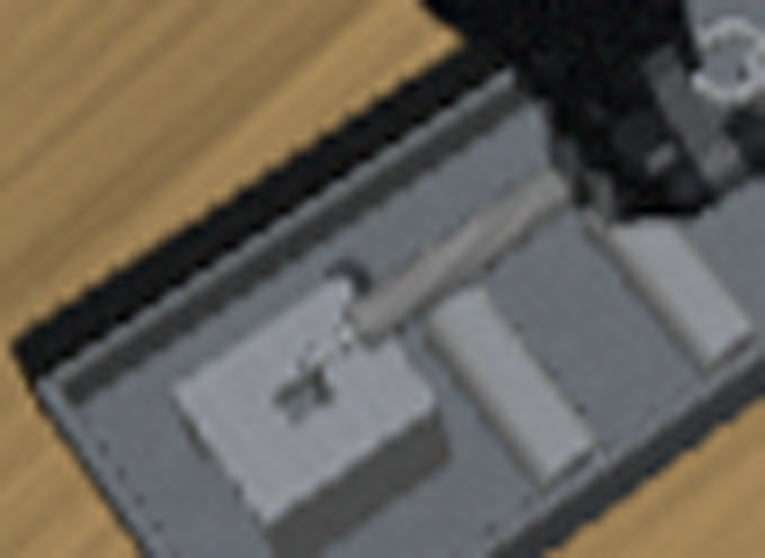

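```bash
python3 -c "
from h import *
import pickle
c,P,M=pickle.load(open('w10.pkl','rb'))
f=lambda x,y:(200+x/3-.33,110+y/3-.33)
e0=P+M@np.array([0,2.4,38.2]);print('eye model',e0)
e=onplane('wrist',*f(241.5,238),e0[2],c);H=onplane('wrist',*f(243.5,120),56,c);S=onplane('wrist',*f(245,121),46,c)
print(e,H,S)
for Q in(H,S): d=Q-e; d[2]=0; print(M.T@d, 'vs model',M.T@(Q-e0))
"
```

```text
eye model [ 566.36242873 -140.36616135   60.51575313]
[ 564.60390714 -140.0584153    60.51575313] [ 567.63322497 -124.70607753   56.        ] [ 567.76401067 -125.37193157   46.        ]
[ 0.28385608  0.65906784 15.63189358] vs model [-1.50975121  5.16724608 15.43584769]
[ 0.529635    0.63290076 14.99993274] vs model [-1.28251656 15.13219975 14.38298055]
```

>>> play_rows([
  [[0, 0, 0.003, 0, 0, 0, 1], [0, 0, 0.004, 0, 0, 0, 1], [0, 0, 0.004, 0, 0, 0, 1], [0, 0, 0.002, 0, 0, 0, 1], [0, 0, 0, 0, 0, 0, 1], [0, 0, 0, 0, 0, 0, 1]],
])

```text
time_s: 14.65
ee_pos: [561.6, -167.5, 61.7]
tcp_rot: [0.717, -0.691, 0.061, -0.065]
wrist_force: [-0.4, -4.5, -4.7]
grip_width: 10.9
```

```bash
cat > chk2.py <<'E'
from h import *
import sys,pickle
n=sys.argv[1]
rows([558.0,-186.8,85],80,step=35,grip=1)
P,M,_=pose();c=eyes.calibration('wrist'); im=save('wrist','w%s.png'%n)
pickle.dump((c,P,M),open('w%s.pkl'%n,'wb'))
a=cv2.resize(im[110:300,200:340,::-1],None,fx=3,fy=3,interpolation=cv2.INTER_CUBIC)
im=save('scene','sc%s.png'%n)
b=cv2.resize(im[265:355,190:310,::-1],None,fx=6,fy=6,interpolation=cv2.INTER_CUBIC)
b=cv2.resize(im[245:325,190:282,::-1],None,fx=4,fy=4,interpolation=cv2.INTER_CUBIC)
o=np.zeros((570,800,3),np.uint8); o[:,:420]=a; o[:320,425:425+368]=b; cv2.imwrite('pics/z%s.png'%n,o)
E
python3 chk2.py 11
```

```text
t 14.65 at [ 561.6 -167.5   61.7] yaw 79.79 axisY [ 0.01   0.036 -0.999] F [-0.43 -4.51 -4.74] w 10.9
tool total [ -0.  -24.  -18.7] turn [-0.42 -0.04  0.04] n 1
[-0.0, -0.024, -0.0187, -0.425, -0.042, 0.038, 1]
```

View pics/z11.png

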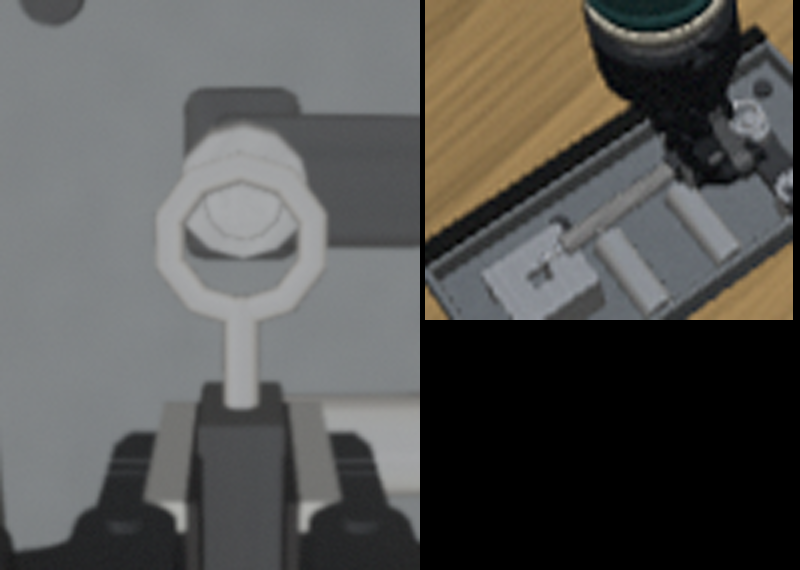

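>>> play_rows([
  [[0, 0, 0.002, 0, 0, 0, 1], [0, 0, 0.003, 0, 0, 0, 1], [0, 0, 0, 0, 0, 0, 1], [0, 0, 0, 0, 0, 0, 1]],
])

```text
time_s: 15.25
ee_pos: [562.0, -165.7, 61.5]
tcp_rot: [0.715, -0.693, 0.061, -0.066]
wrist_force: [-0.5, -6.0, -3.6]
grip_width: 10.7
```

```bash
python3 chk2.py 12
```

```text
t 15.25 at [ 562.  -165.7   61.5] yaw 79.69 axisY [ 0.01   0.031 -0.999] F [-0.5  -5.98 -3.64] w 10.7
tool total [ -0.  -24.2 -20.7] turn [-0.37 -0.06  0.05] n 1
[-0.0, -0.0242, -0.0207, -0.367, -0.064, 0.055, 1]
```

View pics/z12.png

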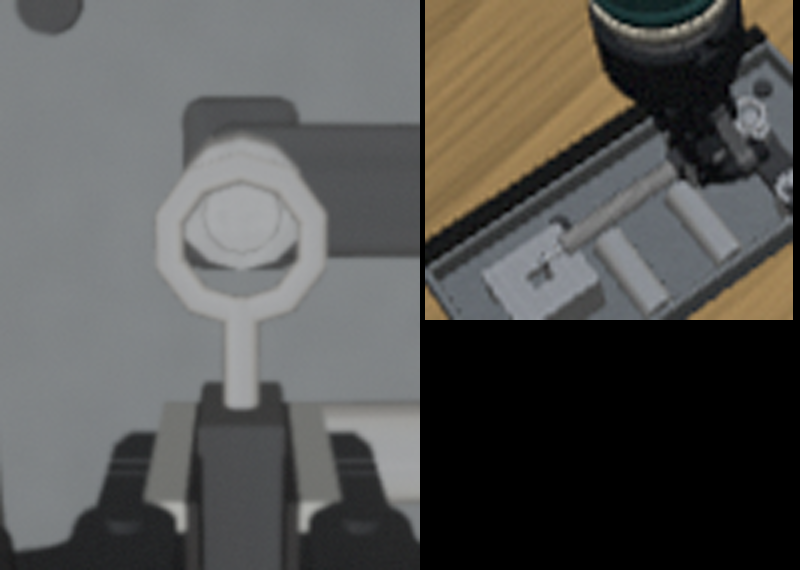

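>>> play_rows([
  [[0, 0, 0.003, 0.05, 0, 0, 1], [0, 0, 0.003, 0, 0, 0, 1], [0, 0, 0.001, 0, 0, 0, 1], [0, 0, 0.001, 0, 0, 0, 1]],
])

```text
time_s: 15.85
ee_pos: [562.8, -162.5, 61.4]
tcp_rot: [0.714, -0.694, 0.061, -0.068]
wrist_force: [-1.0, -6.1, -5.5]
grip_width: 10.8
```

```bash
python3 chk2.py 13; python3 -c "
from h import *
import pickle
for k,hh,ss in (('12',(243,217),None),):
  c,P,M=pickle.load(open('w%s.pkl'%k,'rb'))
  f=lambda x,y:(200+x/3-.33,110+y/3-.33)
  e0=P+M@np.array([0,2.4,38.2])
  e=onplane('wrist',*f(241.5,238),e0[2],c);H=onplane('wrist',*f(*hh),56,c)
  print(e0,M.T@(H-e))
"
```

```text
t 15.85 at [ 562.8 -162.5   61.4] yaw 79.51 axisY [ 0.012  0.028 -1.   ] F [-0.97 -6.1  -5.55] w 10.8
tool total [ -0.1 -24.3 -24. ] turn [-0.34 -0.1   0.08] n 1
[-0.0001, -0.0243, -0.024, -0.337, -0.1, 0.081, 1]
[ 568.83903975 -128.02815415   60.29394906] [0.20314123 4.36249624 2.03944015]
```

View pics/z13.png

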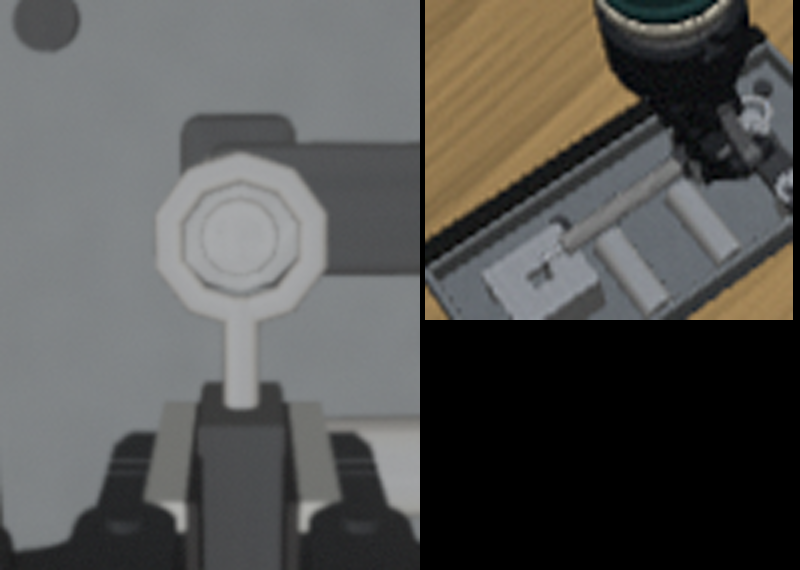

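>>> play_rows([
  [[0, 0.003, 0, 0, 0, 0, 1], [0, 0.003, 0, 0, 0, 0, 1], [0, 0.002, 0.0005, -0.1, 0, 0, 1]],
])

```text
time_s: 16.32
ee_pos: [563.2, -165.2, 55.0]
tcp_rot: [0.71, -0.699, 0.061, -0.07]
wrist_force: [-2.4, -4.1, 3.8]
grip_width: 11.1
```

```bash
python3 chk2.py 14
```

```text
t 16.32 at [ 563.2 -165.2   55. ] yaw 79.37 axisY [ 0.013  0.014 -1.   ] F [-2.41 -4.15  3.79] w 11.1
tool total [ -0.8 -30.4 -21.7] turn [-0.19 -0.13  0.12] n 2
[-0.0004, -0.0152, -0.0109, -0.095, -0.064, 0.058, 1]
[-0.0005, -0.0151, -0.011, -0.095, -0.064, 0.058, 1]
```

View pics/z14.png

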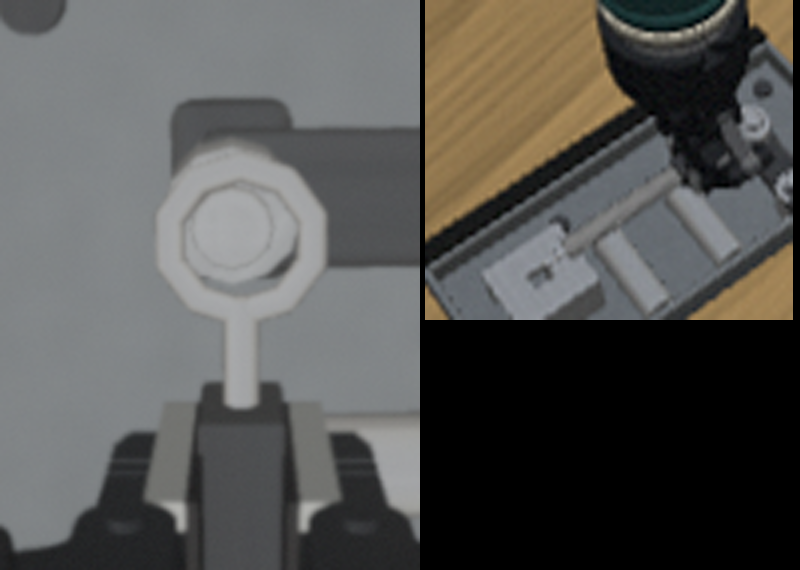

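>>> play_rows([
  [[-0.002, 0, 0.002, 0, 0, 0, 1], [-0.001, 0.002, 0.001, 0, 0, 0, 1], [0, 0.002, 0.0005, -0.1, 0, 0, 1]],
])

```text
time_s: 16.8
ee_pos: [563.6, -165.0, 52.2]
tcp_rot: [-0.704, 0.704, -0.059, 0.072]
wrist_force: [-3.1, -5.5, 2.6]
grip_width: 10.7
```

```bash
python3 chk2.py 15
```

```text
t 16.8 at [ 563.6 -165.    52.2] yaw 79.32 axisY [ 0.019 -0.003 -1.   ] F [-3.14 -5.51  2.63] w 10.7
tool total [ -0.8 -32.9 -22.4] turn [-0.01 -0.14  0.22] n 2
[-0.0004, -0.0164, -0.0112, -0.003, -0.068, 0.108, 1]
[-0.0006, -0.0164, -0.0112, -0.003, -0.068, 0.108, 1]
```

View pics/z15.png

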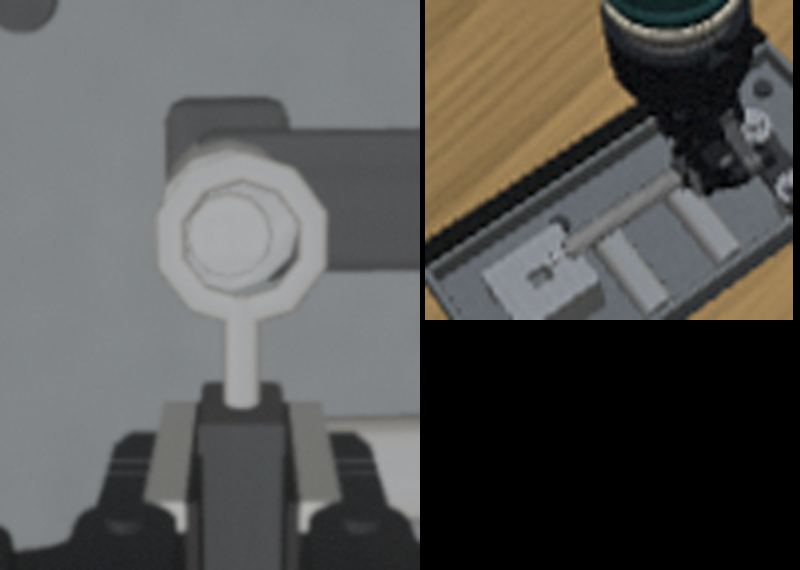

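>>> play_rows([
  [[-0.003, 0.001, 0.001, 0, -0.14, 0.2, 1], [-0.002, 0.001, 0.001, 0, -0.1, 0.1, 1], [0, 0, 0.0005, 0, 0, 0, 1]],
])

```text
time_s: 17.27
ee_pos: [561.7, -165.0, 51.7]
tcp_rot: [-0.703, 0.707, -0.058, 0.058]
wrist_force: [-0.6, -5.7, 1.9]
grip_width: 10.5
```

```bash
python3 chk2.py 16
```

```text
t 17.27 at [ 561.7 -165.    51.7] yaw 80.55 axisY [-0.001 -0.006 -1.   ] F [-0.62 -5.7   1.91] w 10.5
tool total [ -0.1 -33.2 -22.3] turn [ 0.07  0.11 -0.  ] n 2
[-0.0001, -0.0166, -0.0111, 0.033, 0.055, -0.001, 1]
[-0.0, -0.0166, -0.0111, 0.033, 0.055, -0.001, 1]
```

View pics/z16.png

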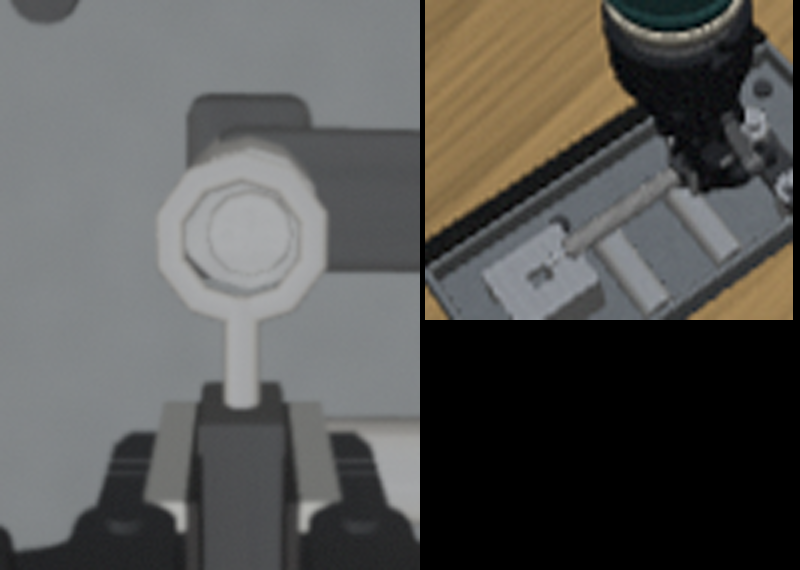

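>>> play_rows([
  [[0, 0, -0.002, 0, 0, 0, 1], [0, 0, -0.002, 0, 0, 0, 1], [0, 0, -0.002, 0, 0, 0, 1], [0, 0, 0, 0, 0, 0, 1]],
])

```text
time_s: 17.88
ee_pos: [561.3, -167.1, 51.8]
tcp_rot: [-0.704, 0.705, -0.058, 0.057]
wrist_force: [-1.1, -3.2, 1.3]
grip_width: 11.1
```

```bash
python3 chk2.py 17
```

```text
t 17.88 at [ 561.3 -167.1   51.8] yaw 80.67 axisY [-0.002 -0.001 -1.   ] F [-1.15 -3.17  1.31] w 11.1
tool total [ -0.1 -33.2 -20.1] turn [ 0.02  0.13 -0.02] n 2
[-0.0, -0.0166, -0.01, 0.01, 0.067, -0.008, 1]
[0.0, -0.0166, -0.01, 0.01, 0.067, -0.008, 1]
```

View pics/z17.png

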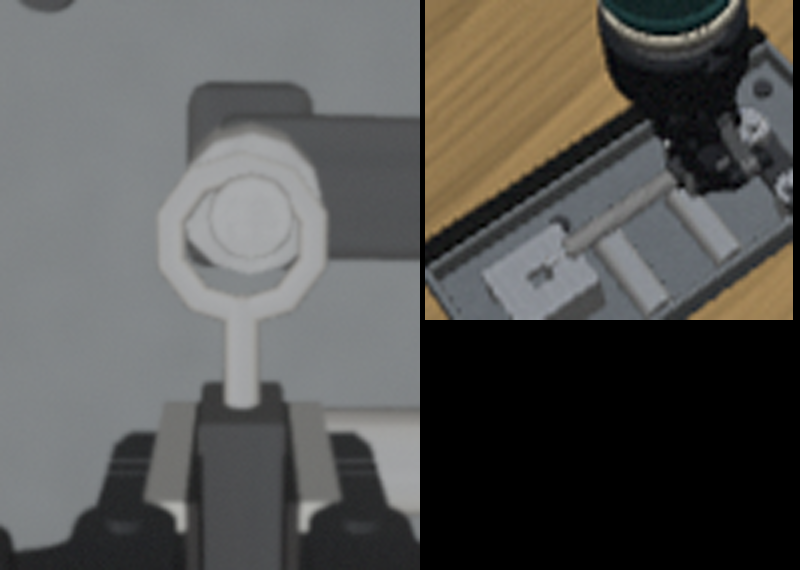

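>>> play_rows([
  [[0, 0, -0.002, 0, 0, 0, 1], [0, 0, -0.002, 0, 0, 0, 1], [0, 0, -0.001, 0, 0, 0, 1], [0, 0, 0, 0, 0, 0, 1]],
])

```text
time_s: 18.48
ee_pos: [561.3, -167.4, 51.5]
tcp_rot: [0.706, -0.703, 0.057, -0.055]
wrist_force: [-0.4, 0.9, 1.2]
grip_width: 11.0
```

```bash
python3 chk2.py 18
```

```text
t 18.48 at [ 561.3 -167.4   51.5] yaw 80.85 axisY [-0.002  0.005 -1.   ] F [-0.44  0.94  1.23] w 11.0
tool total [ -0.3 -33.6 -19.5] turn [-0.05  0.17 -0.03] n 2
[-0.0002, -0.0168, -0.0098, -0.025, 0.085, -0.017, 1]
[-0.0001, -0.0168, -0.0098, -0.025, 0.085, -0.017, 1]
```

View pics/z18.png

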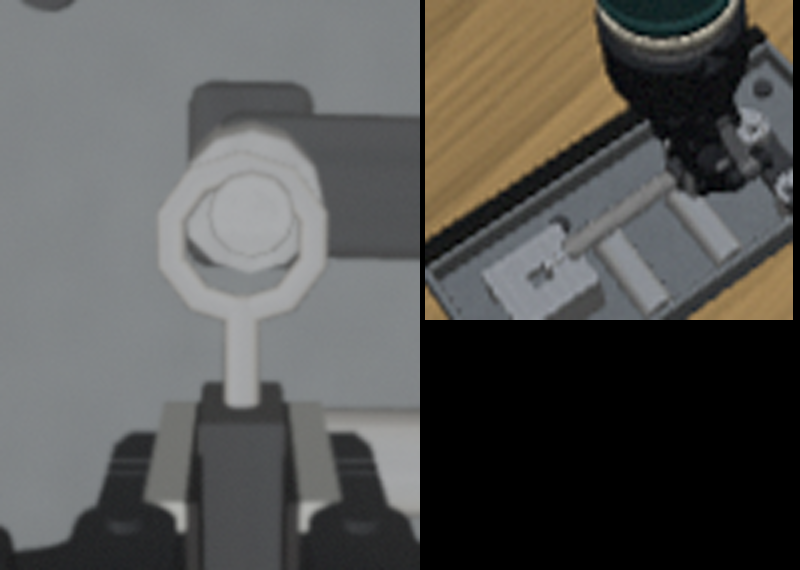

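```bash
python3 -c "
from h import *
import pickle
c,P,M=pickle.load(open('w18.pkl','rb'))
f=lambda x,y:(200+x/3-.33,110+y/3-.33)
e0=P+M@np.array([0,2.4,38.2]);print(e0)
e=onplane('wrist',*f(242,236),e0[2],c);H=onplane('wrist',*f(251,214),56,c);S=onplane('wrist',*f(253,199),46,c)
print(M.T@(H-e),M.T@(S-e))
"
```

```text
[ 567.40532737 -129.6827683    49.23338718]
[ 1.14812757 -6.75158783  4.28884313] [1.50339274 3.24834419 4.48866117]
```

>>> play_rows([
  [[0, 0, 0, 0, 0, 0, 0.8], [0, 0, 0, 0, 0, 0, 0.7], [0, 0, 0, 0, 0, 0, 0.6], [0, 0, 0, 0, 0, 0, 0.5]],
])

```text
time_s: 19.08
ee_pos: [560.8, -169.6, 51.2]
tcp_rot: [0.706, -0.704, 0.058, -0.056]
wrist_force: [-0.6, -0.5, -0.1]
grip_width: 42.4
```

```bash
python3 chk2.py 19
```

```text
t 19.07 at [ 560.8 -169.6   51.2] yaw 80.8 axisY [-0.003  0.002 -1.   ] F [-0.55 -0.46 -0.08] w 42.4
tool total [ -0.1 -33.8 -17.4] turn [-0.02  0.16 -0.03] n 2
[-0.0001, -0.0169, -0.0087, -0.01, 0.08, -0.017, 1]
[0.0, -0.0169, -0.0087, -0.01, 0.08, -0.017, 1]
```

View pics/z19.png

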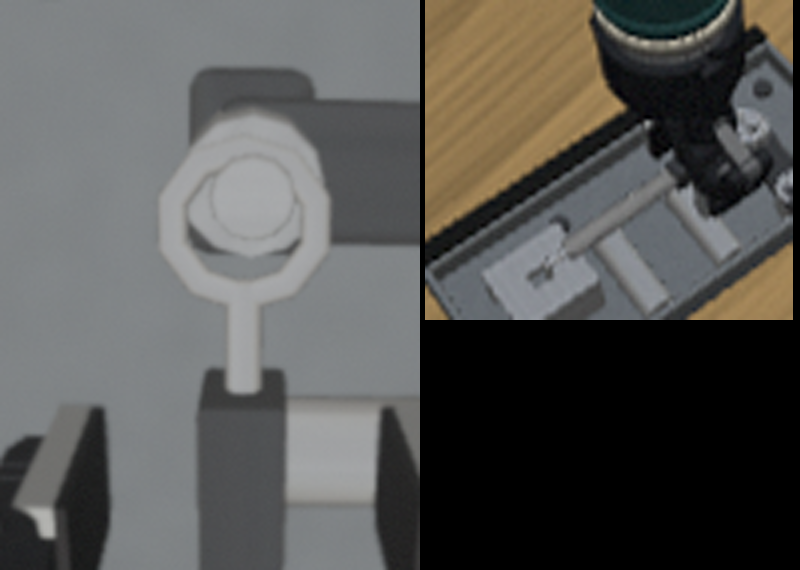

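Released, and the eye stays under the head. Now I'll raise straight up.

>>> play_rows([
  [[0, -0.01, 0, 0, 0, 0, 0.5], [0, -0.02, 0, 0, 0, 0, 0.5], [0, -0.03, 0, 0, 0, 0, 0.5], [0, -0.03, 0, 0, 0, 0, 0.5], [0, -0.03, 0, 0, 0, 0, 0.5], [0, -0.02, 0, 0, 0, 0, 0.5], [0, 0, -0.03, 0, 0, 0, 0.5], [0, 0, -0.02, 0, 0, 0, 0.5], [0, 0, 0, 0, 0, 0, 0.5], [0, 0, 0, 0, 0, 0, 0.5]],
])

```text
time_s: 20.42
ee_pos: [553.3, -219.0, 200.3]
tcp_rot: [0.706, -0.703, 0.056, -0.056]
wrist_force: [-0.0, 0.0, 0.7]
grip_width: 42.7
```

```bash
python3 -c "
from h import *
im=save('wrist','w20.png');c=eyes.calibration('wrist')
a=cv2.resize(im[20:230,190:400,::-1],None,fx=2.7,fy=2.7,interpolation=cv2.INTER_CUBIC); cv2.imwrite('pics/w20z.png',a)
im=save('scene','s20.png'); cv2.imwrite('pics/s20z.png',cv2.resize(im[240:360,180:310,::-1],None,fx=5,fy=5,interpolation=cv2.INTER_CUBIC))
print(readout.sense()['time_s'],readout.sense()['ee_pos'])
for t in ['eye','hook_tip','mug','tape','driver']: print(t,[(np.round(d['position'],1).tolist(),round(d['confidence'],2)) for d in pinpoint('scene',t)])
"
```

```text
20.525 [ 553.36781305 -218.89103419  200.21496564]
eye [([497.8, 310.2, 17.7], 0.81), ([106.1, 322.1, 19.1], 0.7), ([569.3, -133.2, 49.3], 0.55), ([546.1, 160.2, -0.6], 0.16)]
hook_tip [([542.8, -264.1, 22.0], 0.73), ([278.5, 298.8, 3.9], 0.51), ([333.8, 337.7, 0.9], 0.47)]
mug [([775.9, -7.7, -0.5], 0.58)]
tape [([379.1, 1.5, -2.3], 0.66), ([572.3, -132.0, 47.9], 0.59), ([546.9, -267.2, 20.3], 0.53)]
driver [([736.3, 318.9, -2.8], 0.65)]
```

View pics/w20z.png

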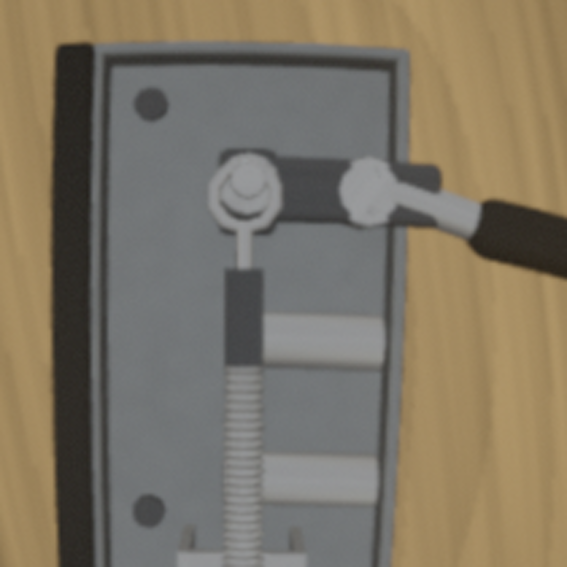

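View pics/s20z.png

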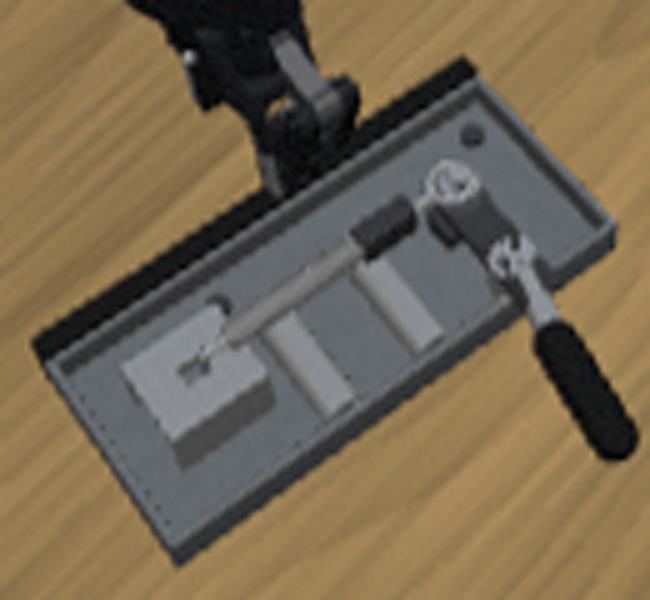

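The spring is fitted: its hook is in the slot, its eye is under the post's head, and the gripper is clear. The mug, tape roll and screwdriver have not moved.

```bash
python3 -c "
from workcell import arm
print(arm.hand_in())"
```

```text
the job is handed in; nothing more can be done
None
```

The spring is fitted and I handed the job in at about 20.7 s; hand-in gives no verdict, so I can't confirm the result.

**What I did:** I gripped the spring by its end block and lowered the hook into the slot, which I had found in the wrist picture about 148 mm from the post. It met no resistance on the way down. I then stretched the spring, put the eye over the post and let the neck take the pull before opening the gripper and backing away. By calculation the stretch peaked at about 18 mm and is about 13 mm as fitted. Wrist force readings during the fitting stayed under about 9 N.

**Last checks:**
- **Hook:** it is down through the slot, with the tip about 22 mm above the desk.
- **Eye:** it is under the post's head. Just before letting go, its centre was about 4.4 mm from the post's axis (limit 7 mm) and about 0.8 mm below the post point. The picture after release still shows it there.
- **Robot:** the gripper is well clear of everything.
- **Mug, tape roll and screwdriver:** each is within about 5 mm of its first reading, which is about the network's error.

**What disagreed or went wrong:**
- **Camera offsets:** the wrist camera read 1 to 2 mm to one side, and the scene and top cameras differed by up to 6 mm at the slot. I corrected for the wrist camera's offset, and the hook went in without trouble.
- **Lowering the eye:** the ring rubbed the side of the post's head and the tool tilted by about 1°. I corrected this before seating the eye.

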